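# Pack the dent kit box

## Robot

A 6-joint arm with a two-finger parallel gripper is mounted at the origin on the work surface. World frame = base frame: x ahead of the robot, y to its left, z up, the work surface at z = 0. Lengths are in m, angles in rad, forces in N, time in s.
With the tool pointing down it reaches from about 0.425 to 0.95 m from the base axis. Payload 3.5 kg.
Tool frame: the origin (TCP) lies at the very end of the fingers, on their centre line; the grasp point (between the pads) lies 19 mm behind it (tcp_to_grasp is the distance from the TCP to the grasp point, in m); z points along the fingers, y is the direction in which the jaws open and shut (so a half turn about z gives the same grasp; the last joint's range is limited). The gripper opens to 85 mm and grips with 20 to 120 N. Pads are 22 mm wide; open, the fingers measure 114 mm over their backs; the gripper's body (76 mm by 85 mm) begins 54 mm behind the grasp point. The pads swing forward as they close: fully open they stand 13 mm farther back than shut.
Start: joints at [-1.419, 0.286, 1.577, -0, 1.279, -0.15], TCP at [0.201, -0.644, 0.193] pointing down, gripper open.
Joint ranges: [-2.77, 2.77], [-0.9, 2.22], [0.21, 2.48], [-1.53, 4.67], [0.24, 2.81], [-2.84, 2.84]. Speed limits (rad/s): [2.79, 2.79, 3.14, 3.14, 3.14, 3.14].

## Interface

Orientations are given as a unit quaternion [x, y, z, w].
In Python, from plant import * gives the robot as it stands. The module is installed in compiled form; this text tells all that it offers.
- The arm moves only by the tool arm_command, never from a script. Its argument "steps" is a list of rows, each a list of 3 entries, a list of its own where there are three numbers: the turn, a rotation vector about the tool's x, y, z in rad, then the shift along the tool's x, y, z in m, then the gripper command: -1 is shut, 1 is fully open, values between are in proportion. A call has 1 to 12 rows; each row is the pose to reach, as a shift and turn from the pose measured when the call began, along the tool's axes at that moment; what a row does not reach only later rows make up. A row lasts 1/8 s, in which the tool goes at most 62.5 mm and 10.7 degrees, less where a joint would pass 70% of its speed; a pose out of reach is approached as far as the arm can. A call with a gripper value outside its range is refused whole. The fingers move at their own pace and stop on an object; "force" is the grip in N (left out, the last holds). Time passes only in rows, so rows that repeat a pose let the fingers close. It gives the time, the measured TCP pose, the force and the opening at its end, in the units of the state.
- get_state(): the state, without advancing time (a new reading comes with each control period).
- read_camera(name): name is "scene" or "side" or "wrist"; returns a dict with "frame" (480x640x3 uint8, red, green, blue), "vfov" (degrees; the focal length in pixels is half the picture's height over the tangent of half this angle, whatever the lens; pixels are square), "cx", "cy" (the principal point, pixels), "position" and "rotation" of the camera in the world; the wrist camera has in their place "mount" (4x4, takes a point from camera to tool coordinates, whose origin is the TCP and whose axes are the flange's). Camera axes: x right, y up, looking along -z (the intrinsics and any distortion apply to the point x, -y, -z); pixel columns grow to the right and rows downward; lengths in m; the calibration is good to about 2 mm. A picture is of the moment at which its call begins: read the wrist's pose just before it. There is no depth.
- sign_off(): hands the job in, once; it reports no verdict.
The state is a dict: "time": time; "qpos": joint angles; "dq": joint speeds; "joint_efforts": joint torques, N m; "eef_pos": TCP position; "tcp_rot": TCP orientation; "contact_force": force on the tool from outside, world axes, zero at the start; "wrist_torque": the same for the moment, N m; "opening": opening from 0.0 (shut) to 1.0 (fully open).
Only numpy, scipy, OpenCV 4.12 (cv2) and the standard library are available. Lean on these libraries where they do the work, as an engineer would, in place of code of your own. Each camera call takes 0.05 s, during which the arm holds its last target.

## Task

Pack the taller of the two nickel-plated rollers and the round-topped wooden forming block into the empty part of the plywood dent-kit box, next to each other and both standing upright on its floor, with the block squared up so that its rounded ridge runs along the length of the box. Set them down, do not drop them in, and leave the short roller where it stands.

Things in the scene. Friction and masses are not known exactly. Their poses are not given: they have to be found in the camera images.
- tall_roller: Taller nickel-plated dent roller, loose, standing on end on the bench: a plain upright cylinder 40 mm in diameter and 70 mm high, with a thin axle stub (13 mm diameter, 8 mm high) on top, 78 mm overall; about 0.35 kg. Origin at the centre of its underside, z up along its axis; its yaw does not matter.
- short_roller: Shorter nickel-plated roller, a bystander that must stay put: same 40 mm diameter but only 36 mm high plus the 8 mm stub (44 mm overall). Origin at the centre of its underside, z up.
- forming_block: Hardwood forming block, loose, standing on the bench: 60 mm long (x) by 36 mm wide (y), with flat upright sides to 60 mm height and above them a half-round ridge along x (radius 18 mm), 78 mm high overall; about 0.14 kg. Origin at the centre of its underside, x along the ridge, z up. The same when turned half round.
- kit_space (a point): Centre of the empty part of the fixed plywood kit box (210 x 72 mm outside, rims 30 mm above the bench), on top of its 5 mm floor; x along the box, y across, z up. Empty part: 132 mm (x) by 60 mm (y) between 6 mm walls; at its -x end a grey tin and cork blocks fill the rest of the box to just under the rim. Packed things stand well above the rim, so can be held above it.
There are look-alikes about, which are no part of the job. What is shaped like the forming_block but blue is not meant. Leave any red look-alike of the part that bears kit_space alone.

How it is judged:
At the end, for the whole second after the job is handed in: The taller roller and the block stand at rest on the floor of the empty part of the box (within 6 mm in height, between its walls, upright within 9 degrees), the block's ridge along the box within 15 degrees either way round; the short roller is within 30 mm of its start (x of tall_roller in the frame of kit_space between -0.049 and 0.049 m and y of tall_roller in the frame of kit_space between -0.014 and 0.014 m and z of tall_roller in the frame of kit_space between -0.006 and 0.006 m and angle between each of tall_roller, forming_block's own z axis and vertical below 0.17 rad and linear speed of each of tall_roller, forming_block below 0.03 m/s and x of forming_block in the frame of kit_space between -0.039 and 0.039 m and y of forming_block in the frame of kit_space between -0.016 and 0.016 m and z of forming_block in the frame of kit_space between -0.006 and 0.006 m and angle between the x axis of forming_block and the x axis of kit_space, either way round below 0.26 rad and distance of short_roller from where it was at the start of the episode below 0.03 m); the robot touches nothing.
It fails at once if the short roller is moved more than 30 mm (distance of short_roller from where it was at the start of the episode above 0.03 m).
It fails at once if the taller roller is dropped (falls freely from more than about 4 cm) (height (world z) of tall_roller above 0.025 m and linear speed of tall_roller above 0.6 m/s and contact force between tall_roller and the fingers below 0.05 N).
It fails at once if the forming block is dropped (falls freely from more than about 4 cm) (height (world z) of forming_block above 0.025 m and linear speed of forming_block above 0.6 m/s and contact force between forming_block and the fingers below 0.05 N).
It also fails if it takes over 64 s, if anything falls off the work surface, if the arm or the gripper's body presses on something with over 40 N, if the wrist force passes 120 N, or if a joint passes its speed limit or range.

## Working session

There is one attempt and no reset: what is moved stays moved. The work goes in short steps, Python scripts to look and compute and a tool call to move; the robot and the scene stay as the last step left them, time stands still between calls to the robot, and variables do not carry over. Pictures are saved under pics/ and viewed, and the job is handed in when it is done.

Besides the shell and the picture viewer there is one more tool, called in YAML: its name, and indented under it one key for each argument. arm_command: Moves the arm, as the interface text tells. Its arguments: {"type":"object","properties":{"steps":{"type":"array"},"force":{"type":"number"}},"required":["steps"]}

```bash
mkdir -p pics && python3 - <<'E'
from plant import *
import cv2, numpy as np
s=get_state()
print({k:np.round(v,3) for k,v in s.items()})
for n in ["scene","side","wrist"]:
    c=read_camera(n)
    print(n,{k:np.round(v,4).tolist() if not isinstance(v,str) else v for k,v in c.items() if k!="frame"})
    cv2.imwrite(f"pics/{n}0.png",c["frame"][:,:,::-1])
E
```

```text
{'time': np.float64(0.0), 'qpos': array([-1.419,  0.287,  1.578,  0.   ,  1.279, -0.15 ]), 'dq': array([-0.   , -0.   , -0.   , -0.001,  0.   , -0.001]), 'joint_efforts': array([-0.0000e+00, -4.0598e+01, -2.9263e+01, -0.0000e+00,  6.0000e-03,
        0.0000e+00]), 'eef_pos': array([ 0.201, -0.644,  0.192]), 'tcp_rot': array([ 0.989,  0.15 ,  0.   , -0.001]), 'contact_force': array([-0.333, -0.385, -0.517]), 'wrist_torque': array([-0.035, -0.08 ,  0.036]), 'opening': np.float64(0.999)}
scene {'vfov': 42.6301, 'cx': 320.7848, 'cy': 239.7048, 'position': [1.1241, 0.4568, 0.7465], 'rotation': [0.1649, 0.3265, 0.8391, 0.4026]}
side {'vfov': 49.8904, 'cx': 316.6595, 'cy': 242.3423, 'position': [0.4802, 0.8313, 0.6228], 'rotation': [-0.0399, 0.453, 0.8877, -0.0717]}
wrist {'vfov': 58.9567, 'cx': 316.5355, 'cy': 242.1477, 'mount': [[0.0003, 0.9488, 0.316, 0.0808], [1.0, -0.0003, -0.0001, 0.0], [-0.0, 0.316, -0.9488, -0.1809], [0.0, 0.0, 0.0, 1.0]]}
```

View pics/scene0.png

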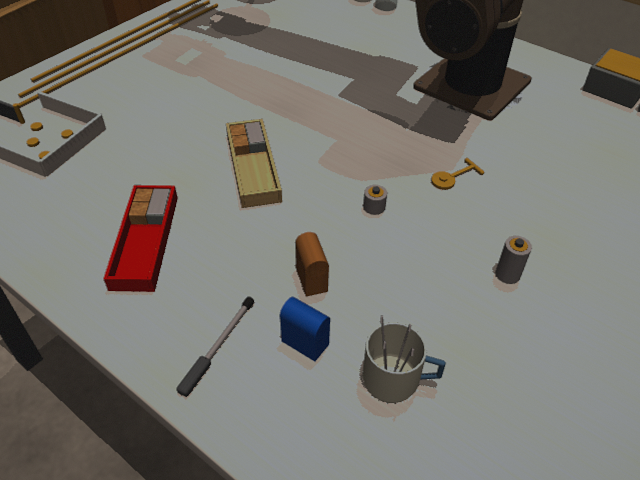

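View pics/side0.png

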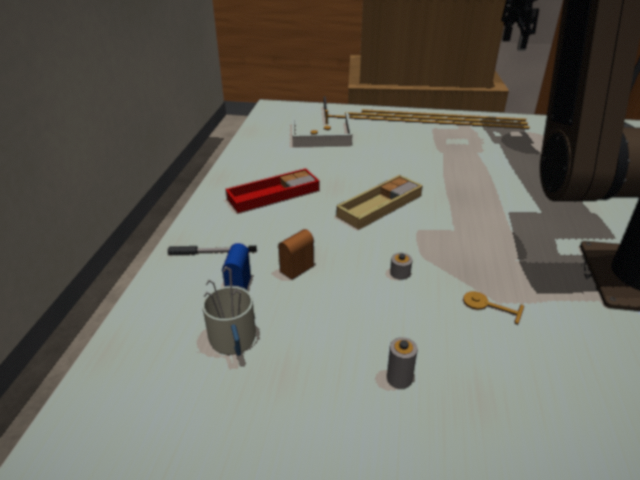

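View pics/wrist0.png

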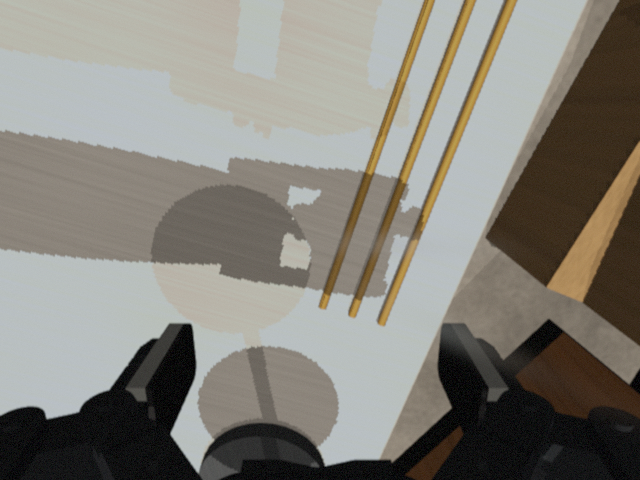

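The scene view shows the plywood box (253,163), wooden block (312,263), short roller (375,200) and tall roller (513,258). The red box, blue block and mug sit nearby. Next I'll zoom in on these to get pixel positions.

```bash
cat > h.py <<'E'
from plant import *
import cv2, numpy as np
from scipy.spatial.transform import Rotation as R
def cam(c, st=None):
    f=240/np.tan(np.radians(c["vfov"])/2)
    if "mount" in c:
        T=np.eye(4); T[:3,:3]=R.from_quat(st["tcp_rot"]).as_matrix(); T[:3,3]=st["eef_pos"]
        M=T@np.array(c["mount"]); Rm,p=M[:3,:3],M[:3,3]
    else:
        r=np.array(c["rotation"]); Rm=R.from_quat(r).as_matrix() if r.size==4 else r; p=np.array(c["position"])
    return f,c["cx"],c["cy"],Rm,p
def ray(k,u,v):
    f,cx,cy,Rm,p=k
    d=Rm@np.array([(u-cx)/f,-(v-cy)/f,-1]); return p,d/np.linalg.norm(d)
def onz(k,u,v,z):
    p,d=ray(k,u,v); return p+d*(z-p[2])/d[2]
def proj(k,P):
    f,cx,cy,Rm,p=k; q=Rm.T@(np.array(P)-p); return cx+f*q[0]/-q[2], cy-f*q[1]/-q[2]
def tri(*kuv):
    A=np.zeros((3,3));b=np.zeros(3)
    for k,u,v in kuv:
        p,d=ray(k,u,v);Q=np.eye(3)-np.outer(d,d);A+=Q;b+=Q@p
    return np.linalg.solve(A,b)
E
python3 - <<'E'
from h import *
im=cv2.imread("pics/scene0.png")
def crop(im,x,y,w,h,s): return cv2.resize(im[y:y+h,x:x+w],None,fx=s,fy=s,interpolation=cv2.INTER_CUBIC)
cv2.imwrite("pics/c1.png",crop(im,215,110,130,100,6))
cv2.imwrite("pics/c2.png",np.hstack([crop(im,280,220,65,80,6),crop(im,490,225,65,80,6)]))
im=cv2.imread("pics/side0.png")
cv2.imwrite("pics/c3.png",crop(im,325,165,110,75,7))
cv2.imwrite("pics/c4.png",np.hstack([crop(im,265,220,65,80,6),crop(im,370,325,65,80,6)]))
E
```

```text
(no output)
```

View pics/c1.png

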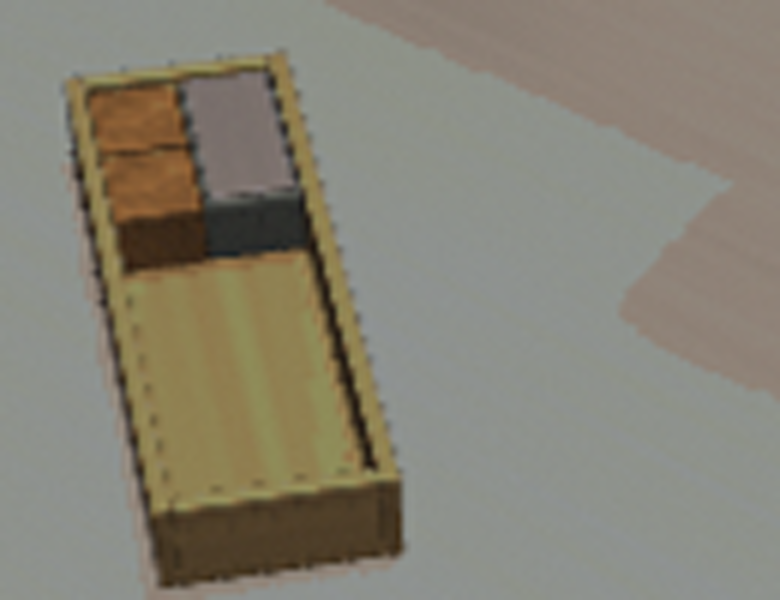

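View pics/c2.png

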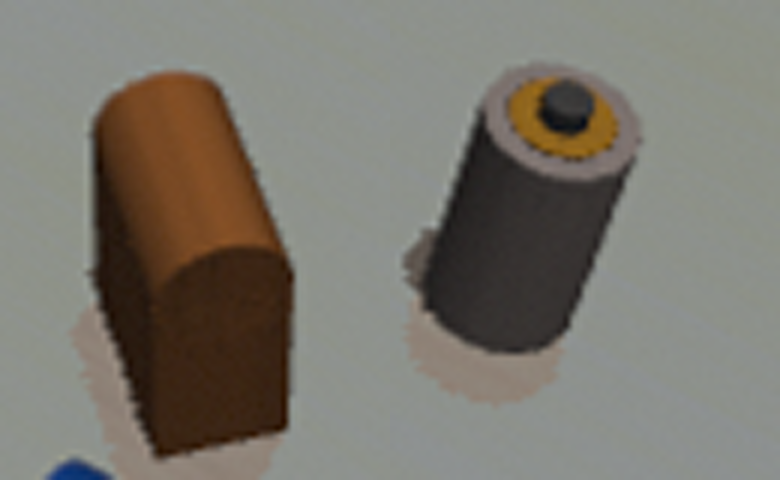

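View pics/c3.png

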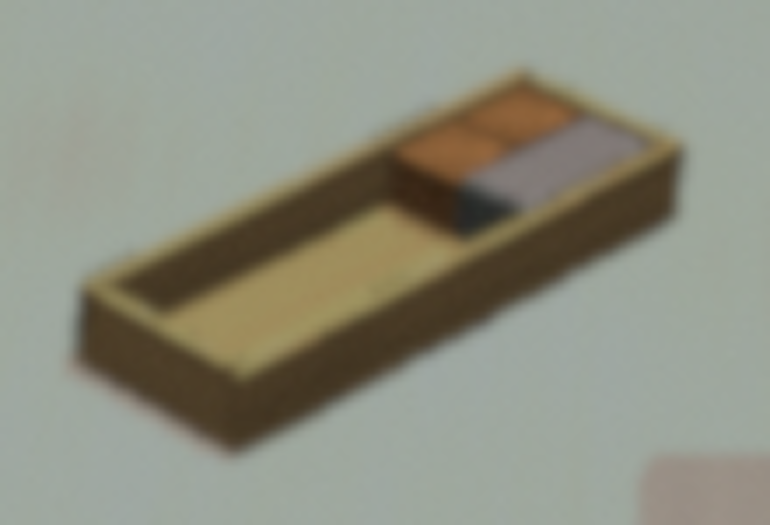

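View pics/c4.png

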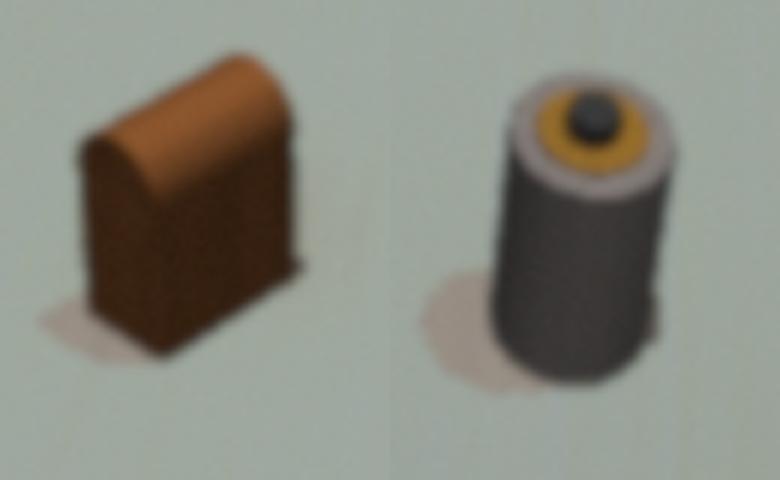

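```bash
python3 - <<'E'
from h import *
S=cam(read_camera("scene"));D=cam(read_camera("side"))
def px(x,y,s,ox,oy): return ((x+.5)/s-.5+ox,(y+.5)/s-.5+oy)
a=[px(*p,6,215,110) for p in [(70,78),(287,55),(398,480),(155,510)]]
b=[px(*p,7,325,165) for p in [(522,70),(682,147),(237,378),(85,285)]]
for q,k,nm in ((a,S,'scene'),(b,D,'side')):
    P=np.array([onz(k,*p,.03) for p in q]); print(nm,np.round(P,4).tolist())
    r=cv2.minAreaRect((P[:,:2]*1000).astype(np.float32)); print(r)
    ax=(P[2]+P[3]-P[0]-P[1])/2; print('yaw',np.degrees(np.arctan2(ax[1],ax[0])),np.linalg.norm(ax),'ctr',P.mean(0))
print('tri',[np.round(tri((S,*p),(D,*q)),4).tolist() for p,q in zip(a,b)])
# block base
for k,q in ((S,[px(*p,6,280,220) for p in [(160,457),(287,428),(97,272)]]),(D,[px(*p,6,265,220) for p in [(162,355),(92,310),(298,265)]])):
    print('block',[np.round(onz(k,*p,0),4).tolist() for p in q])
for nm,k,o in (('s',S,px(170,122,6,490,225)),('d',D,px(202,135,6,370,325))): print('roller',onz(k,*o,.07))
print(tri((S,*px(170,122,6,490,225)),(D,*px(202,135,6,370,325))))
print('short',onz(S,375,188,.04), onz(D,402,257,.04))
E
```

```text
scene [[0.4701, -0.2818, 0.03], [0.4167, -0.2364, 0.03], [0.5474, -0.0755, 0.03], [0.6005, -0.1205, 0.03]]
((508.7544860839844, -178.6127166748047), (208.9017333984375, 70.01968383789062), 50.906436920166016)
yaw 50.96112954185876 0.20739077645034681 ctr [ 0.50868592 -0.17854007  0.03      ]
side [[0.468, -0.2791, 0.03], [0.4142, -0.234, 0.03], [0.5451, -0.0733, 0.03], [0.5969, -0.1184, 0.03]]
((506.56878662109375, -176.20896911621094), (208.30575561523438, 70.26248168945312), 50.827735900878906)
yaw 51.047351384581226 0.20668937019247333 ctr [ 0.50605463 -0.17621291  0.03      ]
tri [[0.4679, -0.2842, 0.0275], [0.4138, -0.2392, 0.0271], [0.5454, -0.0774, 0.0274], [0.5977, -0.1237, 0.0265]]
block [[0.6797, 0.0891, 0.0], [0.652, 0.1085, 0.0], [0.6424, 0.0369, 0.0]]
block [[0.6519, 0.1053, 0.0], [0.6785, 0.087, 0.0], [0.6175, 0.0539, 0.0]]
roller [0.44752491 0.30916545 0.07      ]
roller [0.44472342 0.31037021 0.07      ]
[0.44472077 0.30839877 0.06752548]
short [0.45108261 0.05329666 0.04      ] [0.4516261  0.05862872 0.04      ]
```

Side and scene views agree within about 3 mm:
- Box yaw is about 51°, centred near (0.507, -0.177).
- Block is at about (0.648, 0.072), yaw about 55°.
- Tall roller is at about (0.446, 0.310).

I'll move over the box and look with the wrist camera.

```bash
cat >> h.py <<'E'
def plan(P,yaw):
    """shift and turn (tool axes) from now to TCP P pointing straight down, tool x at yaw deg"""
    s=get_state(); R0=R.from_quat(s["tcp_rot"]); y=np.radians(yaw)
    R1=R.from_matrix(np.array([[np.cos(y),np.sin(y),0],[np.sin(y),-np.cos(y),0],[0,0,-1]]))
    d=R0.inv().apply(np.array(P)-s["eef_pos"]); t=(R0.inv()*R1).as_rotvec()
    print("t",s["time"],"tcp",np.round(s["eef_pos"],4),"open",round(float(s["opening"]),3),"F",np.round(s["contact_force"],1))
    print("turn",np.round(t,3),"shift",np.round(d,4))
E
python3 -c "
from h import *
plan([.49,-.20,.25],51)"
```

```text
t 0.25 tcp [ 0.2006 -0.6441  0.1927] open 1.002 F [-0.2 -0.7 -0.7]
turn [-0.001 -0.001 -0.588] shift [ 0.4083 -0.3381 -0.0568]
```

arm_command:
  steps:
    - [[0,0,-0.06],[0.04,-0.034,-0.02],1]
    - [[0,0,-0.12],[0.08,-0.068,-0.04],1]
    - [[0,0,-0.18],[0.12,-0.1,-0.057],1]
    - [[0,0,-0.24],[0.16,-0.135,-0.057],1]
    - [[0,0,-0.3],[0.2,-0.17,-0.057],1]
    - [[0,0,-0.36],[0.245,-0.2,-0.057],1]
    - [[0,0,-0.42],[0.285,-0.237,-0.057],1]
    - [[0,0,-0.48],[0.325,-0.27,-0.057],1]
    - [[0,0,-0.54],[0.365,-0.304,-0.057],1]
    - [[0,0,-0.588],[0.408,-0.338,-0.057],1]
    - [[0,0,-0.588],[0.408,-0.338,-0.057],1]
    - [[0,0,-0.588],[0.408,-0.338,-0.057],1]

```text
time: 1.75
eef_pos: [0.4895, -0.2003, 0.2501]
tcp_rot: [0.903, 0.431, -0.0, -0.0]
contact_force: [-0.2, -0.5, -0.3]
opening: 0.999
```

```bash
python3 - <<'E'
from h import *
s=get_state();c=read_camera("wrist");print(np.round(s["eef_pos"],4),np.round(R.from_quat(s["tcp_rot"]).as_matrix(),3).tolist(),s["dq"].round(3))
cv2.imwrite("pics/w1.png",c["frame"][:,:,::-1]); np.save("w1.npy",np.array([s["eef_pos"].tolist()+s["tcp_rot"].tolist()]))
E
```

```text
[ 0.4895 -0.2003  0.2501] [[0.629, 0.777, -0.001], [0.777, -0.629, 0.001], [0.0, -0.001, -1.0]] [-0.031 -0.002  0.002  0.003 -0.002  0.   ]
```

View pics/w1.png

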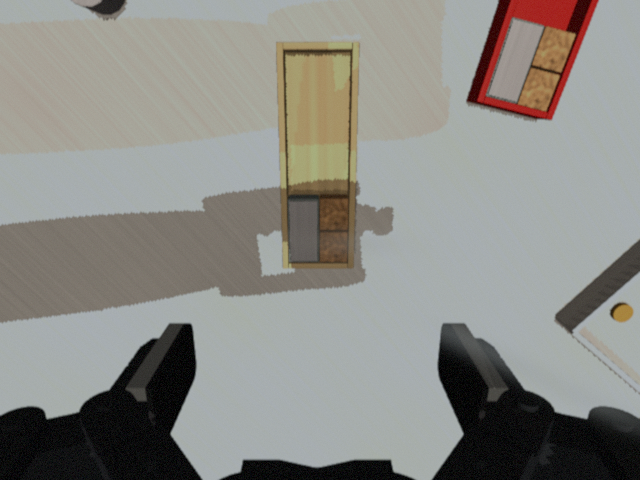

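The wrist view shows the box squarely aligned with the tool, its rim corners at about (277,43), (359,42), (354,268) and (283,268). The tin and corks are at the lower end.

```bash
python3 - <<'E'
from h import *
im=cv2.imread("pics/w1.png")
cv2.imwrite("pics/w1c.png",cv2.resize(im[35:285,260:375],None,fx=2.4,fy=2.4*1,interpolation=cv2.INTER_CUBIC))
a=np.load("w1.npy")[0];c=read_camera("wrist");k=cam(c,{"eef_pos":a[:3],"tcp_rot":a[3:]})
P=np.array([onz(k,*p,.03) for p in [(277,43),(359,42),(354,268),(283,268)]]);print(P.round(4).tolist())
ax=(P[0]+P[1]-P[2]-P[3])/2;L=np.linalg.norm(ax);print(L,np.degrees(np.arctan2(ax[1],ax[0])),P.mean(0),np.linalg.norm(P[0]-P[1]),np.linalg.norm(P[2]-P[3]))
ctr=P.mean(0);u=ax/L;print('kit',ctr+.033*u)
plan([.4465,.310,.20],51)
E
```

```text
[[0.5433, -0.0791, 0.03], [0.5986, -0.1229, 0.03], [0.4683, -0.2864, 0.03], [0.4122, -0.2411, 0.03]]
0.20875726568090236 51.22326888315925 [ 0.50559365 -0.18235149  0.03      ] 0.07057347371088825 0.07212361980001172
kit [ 0.52626113 -0.15662494  0.03      ]
t 1.85 tcp [ 0.4892 -0.2012  0.2501] open 0.998 F [ 0.7 -0.7 -0.7]
turn [-0.001 -0.    -0.002] shift [ 0.3697 -0.3556  0.0506]
```

View pics/w1c.png

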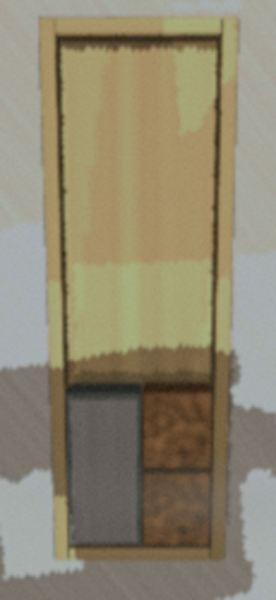

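```bash
python3 -c "
from h import *
plan([.50,.03,.22],51);plan([.407,.262,.22],51)"
```

```text
t 1.85 tcp [ 0.4892 -0.2012  0.2501] open 0.998 F [ 0.7 -0.7 -0.7]
turn [-0.001 -0.    -0.002] shift [ 0.1862 -0.1374  0.0303]
t 1.85 tcp [ 0.4892 -0.2012  0.2501] open 0.998 F [ 0.7 -0.7 -0.7]
turn [-0.001 -0.    -0.002] shift [ 0.3075 -0.356   0.0306]
```

arm_command:
  steps:
    - [[0,0,0],[0.04,-0.03,0.0],1]
    - [[0,0,0],[0.08,-0.06,0.01],1]
    - [[0,0,0],[0.12,-0.09,0.02],1]
    - [[0,0,0],[0.155,-0.115,0.03],1]
    - [[0,0,0],[0.186,-0.14,0.03],1]
    - [[0,0,0],[0.21,-0.185,0.03],1]
    - [[0,0,0],[0.235,-0.23,0.03],1]
    - [[0,0,0],[0.26,-0.27,0.03],1]
    - [[0,0,0],[0.285,-0.315,0.03],1]
    - [[0,0,0],[0.3075,-0.356,0.03],1]
    - [[0,0,0],[0.3075,-0.356,0.03],1]
    - [[0,0,0],[0.3075,-0.356,0.03],1]

```text
time: 3.35
eef_pos: [0.4075, 0.2609, 0.2206]
tcp_rot: [0.903, 0.429, -0.0, -0.0]
contact_force: [0.1, 0.3, -0.5]
opening: 0.999
```

```bash
python3 - <<'E'
from h import *
s=get_state();c=read_camera("wrist");print(np.round(s["eef_pos"],4),s["dq"].round(3))
cv2.imwrite("pics/w2.png",c["frame"][:,:,::-1]); np.save("w2.npy",np.array([s["eef_pos"].tolist()+s["tcp_rot"].tolist()]))
k=cam(c,s)
print([np.round(proj(k,[.4447,.3084,z]),1).tolist() for z in (.07,0)])
E
```

```text
[0.4075 0.2609 0.2206] [-0.018  0.002  0.002  0.    -0.003  0.002]
[[315.3, 129.5], [315.6, 124.6]]
```

View pics/w2.png

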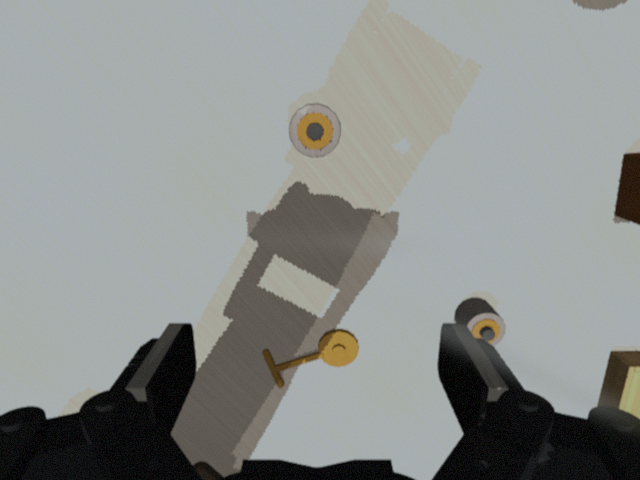

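The wrist view shows the roller's top ring centred at (315,130). Triangulation predicted (315.3,129.5), so I trust (0.4447, 0.3084).

```bash
python3 -c "
from h import *
plan([.4447,.3084,.13],51);plan([.4447,.3084,.03],51)"
```

```text
t 3.4 tcp [0.4077 0.2607 0.2205] open 1.002 F [ 0.7 -0.1  0.7]
turn [-0.001 -0.    -0.004] shift [ 0.0604 -0.0015  0.0905]
t 3.4 tcp [0.4077 0.2607 0.2205] open 1.002 F [ 0.7 -0.1  0.7]
turn [-0.001 -0.    -0.004] shift [ 0.0604 -0.0014  0.1905]
```

arm_command:
  steps:
    - [[0,0,-0.004],[0.03,-0.001,0.02],1]
    - [[0,0,-0.004],[0.06,-0.0015,0.05],1]
    - [[0,0,-0.004],[0.06,-0.0015,0.08],1]
    - [[0,0,-0.004],[0.06,-0.0015,0.105],1]
    - [[0,0,-0.004],[0.06,-0.0015,0.13],1]
    - [[0,0,-0.004],[0.06,-0.0015,0.155],1]
    - [[0,0,-0.004],[0.06,-0.0015,0.175],1]
    - [[0,0,-0.004],[0.06,-0.0015,0.19],1]
    - [[0,0,-0.004],[0.06,-0.0015,0.19],1]
    - [[0,0,-0.004],[0.06,-0.0015,0.19],1]
  force: 40

```text
time: 4.65
eef_pos: [0.4453, 0.3081, 0.0314]
tcp_rot: [0.903, 0.43, 0.001, -0.0]
contact_force: [0.7, 0.7, 0.2]
opening: 1.001
```

```bash
python3 - <<'E'
from h import *
plan([.4447,.3084,.03],51)
s=get_state();c=read_camera("wrist")
cv2.imwrite("pics/w3.png",c["frame"][:,:,::-1])
E
```

```text
t 4.65 tcp [0.4453 0.3081 0.0314] open 1.001 F [0.7 0.7 0.2]
turn [ 0.    -0.001 -0.001] shift [-0.0002 -0.0007  0.0014]
```

View pics/w3.png

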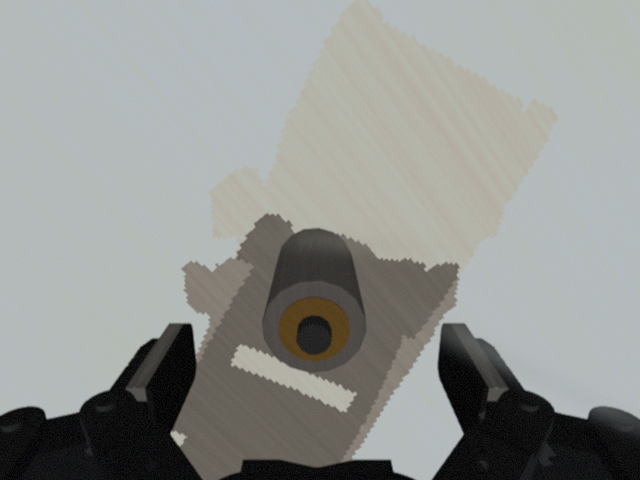

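The roller (ring at 315,327) is centred between the pads, so I'm closing.

arm_command:
  steps:
    - [[0,0,0],[0,0,0],-1]
    - [[0,0,0],[0,0,0],-1]
    - [[0,0,0],[0,0,0],-1]
    - [[0,0,0],[0,0,0],-1]
    - [[0,0,0],[0,0,0],-1]
    - [[0,0,0],[0,0,0],-1]
    - [[0,0,0],[0,0,0],-1]
    - [[0,0,0],[0,0,0],-1]
  force: 50

```text
time: 5.7
eef_pos: [0.4463, 0.3096, 0.0336]
tcp_rot: [0.903, 0.43, 0.002, -0.001]
contact_force: [-2.6, 0.5, 6.9]
opening: 0.11
```

```bash
python3 - <<'E'
from h import *
plan([.4447,.3084,.03],51)
s=get_state();c=read_camera("wrist")
cv2.imwrite("pics/w4.png",c["frame"][:,:,::-1])
c=read_camera("side")
cv2.imwrite("pics/s4.png",c["frame"][:,:,::-1])
E
```

```text
t 5.7 tcp [0.4463 0.3096 0.0336] open 0.11 F [-2.6  0.5  6.9]
turn [ 0.    -0.005 -0.001] shift [-0.0019 -0.0005  0.0036]
```

View pics/w4.png

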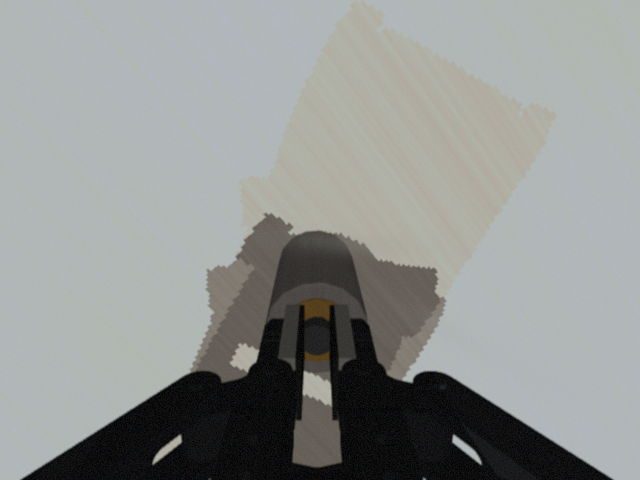

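View pics/s4.png

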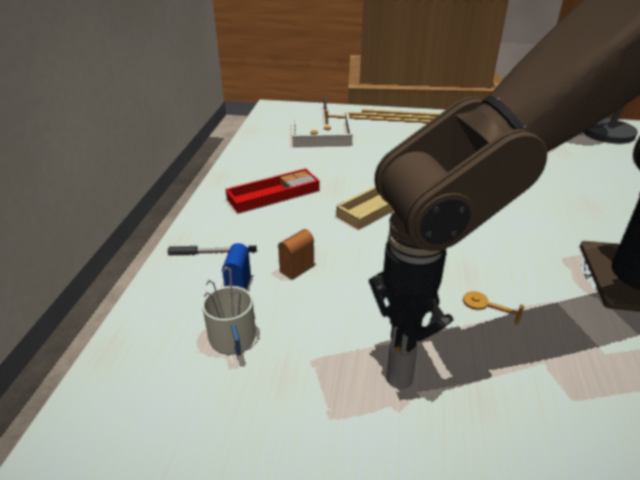

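The fingers closed too far (0.11) and look as if they are on the axle stub, so I'm checking the geometry before doing anything else.

```bash
python3 - <<'E'
from h import *
s=get_state();c=read_camera("wrist");k=cam(c,s)
e=s["eef_pos"];Rm=R.from_quat(s["tcp_rot"]).as_matrix()
print("q",s["qpos"].round(3))
for z in (0,.02,.04,.078): print(z,"roller",np.round(proj(k,[.4447,.3084,z]),1))
for p in ([0,0,0],[0,0,-.019],[0,.0425,0],[0,.0425,-.013],[0,.0425,-.032],[.011,.0425,-.013],[0,0,-.04]): print(p,np.round(proj(k,e+Rm@np.array(p)),1))
D=cam(read_camera("side"));print("side tcp",np.round(proj(D,e),1),np.round(proj(D,[.4447,.3084,.07]),1),np.round(proj(D,[.4447,.3084,0]),1))
im=cv2.imread("pics/s4.png");a=cv2.resize(im[265:415,330:490],None,fx=4,fy=4,interpolation=cv2.INTER_CUBIC);cv2.imwrite("pics/s4c.png",a)
E
```

```text
q [4.190e-01 1.870e-01 2.015e+00 2.000e-03 9.350e-01 1.099e+00]
0 roller [315.9 262.3]
0.02 roller [315.9 276.7]
0.04 roller [315.8 293.9]
0.078 roller [315.6 338.2]
[0, 0, 0] [316.8 284.3]
[0, 0, -0.019] [316.8 302.8]
[0, 0.0425, 0] [408.3 284.3]
[0, 0.0425, -0.013] [414.5 296.6]
[0, 0.0425, -0.032] [425.  317.8]
[0.011, 0.0425, -0.013] [416.3 273.2]
[0, 0, -0.04] [316.8 328. ]
side tcp [399.9 363.7] [403.3 346.1] [399.  378.2]
```

View pics/s4c.png

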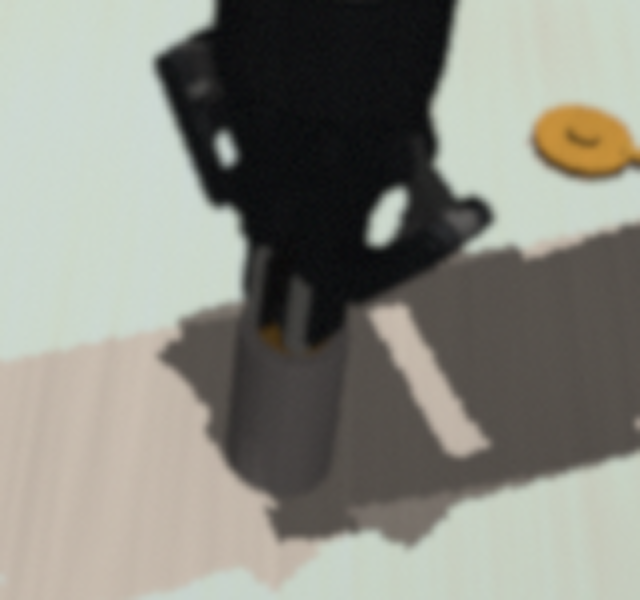

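The side view crop shows the closed fingertips (about 402,352) standing on the roller's top ring and pinching the stub, while the reported TCP is at z 0.034. So the real fingertips are about 37 mm farther back than the reported TCP, and the open-finger pixel spacing gives the same offset. I'll open, re-measure and then go lower in watched steps.

arm_command:
  steps:
    - [[0,0,0],[0,0,0],0.0]
    - [[0,0,0],[0,0,0],1]
    - [[0,0,0],[0,0,-0.005],1]
    - [[0,0,0],[0,0,-0.02],1]
    - [[0,0,0],[0,0,-0.02],1]
    - [[0,0,0],[0,0,-0.02],1]
    - [[0,0,0],[0,0,-0.02],1]

```text
time: 6.78
eef_pos: [0.4459, 0.3094, 0.0533]
tcp_rot: [0.903, 0.43, 0.002, -0.001]
contact_force: [0.1, 0.3, -0.6]
opening: 0.997
```

```bash
python3 - <<'E'
from h import *
s=get_state();c=read_camera("wrist");k=cam(c,s)
cv2.imwrite("pics/w5.png",c["frame"][:,:,::-1])
print(np.round(s["eef_pos"],4),np.round(s["contact_force"],1),s["opening"])
print(np.round(proj(k,[.4447,.3084,.07]),1))
S=read_camera("scene");D=read_camera("side")
cv2.imwrite("pics/s5.png",np.hstack([cv2.resize(S["frame"][150:300,440:570,::-1],None,fx=3,fy=3),cv2.resize(D["frame"][250:400,330:460,::-1],None,fx=3,fy=3)]))
E
```

```text
[0.4459 0.3094 0.0533] [ 0.1  0.3 -0.6] 0.9972277583643464
[316.1 303.4]
```

View pics/w5.png

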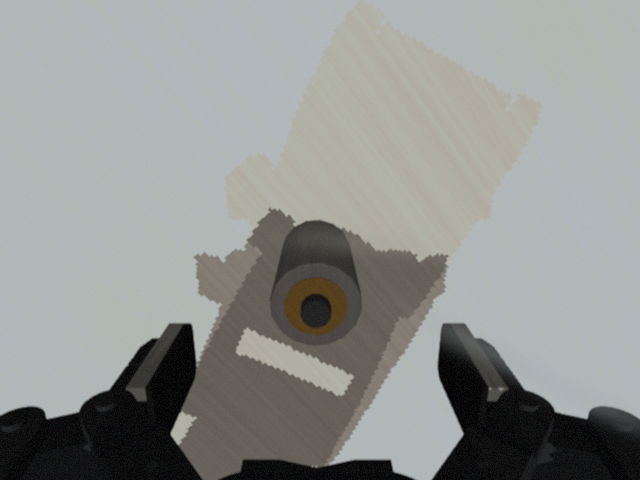

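View pics/s5.png

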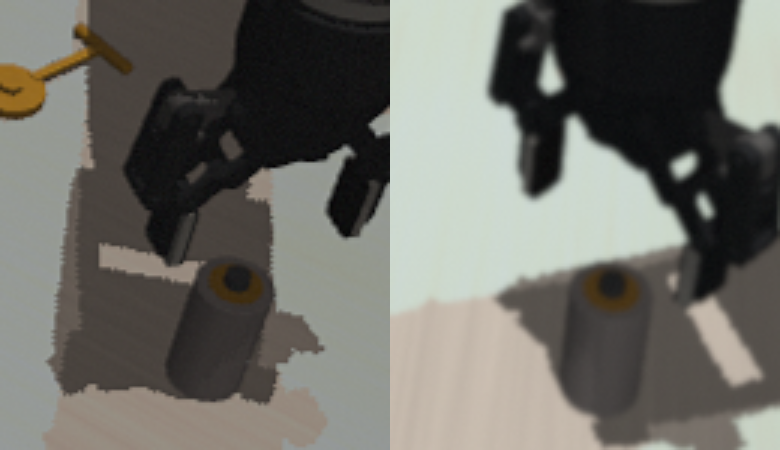

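```bash
python3 - <<'E'
from h import *
S=cam(read_camera("scene"));D=cam(read_camera("side"))
print(tri((S,498.3,237.3),(D,376.7,314.3)),tri((S,556.7,228.3),(D,430,351)))
plan([.4447,.3084,.07],51)
plan([.4447,.3084,-.009],51)
E
```

```text
[0.48665248 0.28776865 0.1056229 ] [0.4124461  0.34475673 0.10311969]
t 7.025 tcp [0.4461 0.3094 0.0534] open 0.996 F [-0.7  0.5 -0.1]
turn [ 0.    -0.004 -0.001] shift [-0.0016 -0.0004 -0.0166]
t 7.025 tcp [0.4461 0.3094 0.0534] open 0.996 F [-0.7  0.5 -0.1]
turn [ 0.    -0.004 -0.001] shift [-0.0019 -0.0004  0.0624]
```

Triangulation puts the open fingertips at z 0.104 with the reported TCP at 0.053. That offset is +51 mm open, so about +38 mm shut. I'll descend in stages and watch the force.

arm_command:
  steps:
    - [[0,-0.004,0],[-0.002,0,0.01],1]
    - [[0,-0.004,0],[-0.002,0,0.02],1]
    - [[0,-0.004,0],[-0.002,0,0.03],1]
    - [[0,-0.004,0],[-0.002,0,0.04],1]
    - [[0,-0.004,0],[-0.002,0,0.046],1]
    - [[0,-0.004,0],[-0.002,0,0.046],1]

```text
time: 7.78
eef_pos: [0.4445, 0.3078, 0.0066]
tcp_rot: [0.903, 0.43, -0.001, -0.0]
contact_force: [-0.1, 0.2, -0.3]
opening: 0.997
```

```bash
python3 - <<'E'
from h import *
plan([.4447,.3084,-.009],51)
S=read_camera("scene");D=read_camera("side")
cv2.imwrite("pics/s6.png",np.hstack([cv2.resize(S["frame"][150:300,440:570,::-1],None,fx=3,fy=3),cv2.resize(D["frame"][250:400,330:460,::-1],None,fx=3,fy=3)]))
E
```

```text
t 7.775 tcp [0.4445 0.3078 0.0066] open 0.997 F [-0.1  0.2 -0.3]
turn [-0.001  0.001 -0.001] shift [ 0.0006 -0.0002  0.0156]
```

View pics/s6.png

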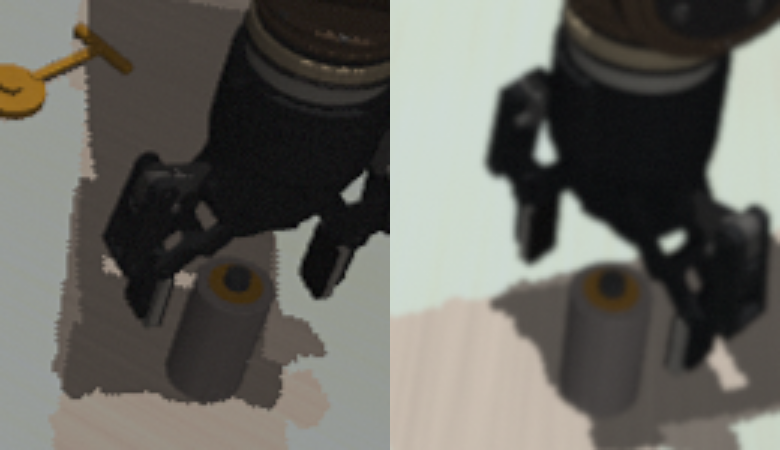

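The fingers now straddle the roller, with the palm still clear of the stub. I'll go down the last 15 mm and close.

arm_command:
  steps:
    - [[0,0,0],[0.0005,0,0.008],1]
    - [[0,0,0],[0.0005,0,0.015],1]
    - [[0,0,0],[0.0005,0,0.0155],1]
    - [[0,0,0],[0.0005,0,0.0155],-1]
    - [[0,0,0],[0.0005,0,0.0155],-1]
    - [[0,0,0],[0.0005,0,0.0155],-1]
    - [[0,0,0],[0.0005,0,0.0155],-1]
    - [[0,0,0],[0.0005,0,0.0155],-1]
    - [[0,0,0],[0.0005,0,0.0155],-1]
    - [[0,0,0],[0.0005,0,0.0155],-1]
  force: 50

```text
time: 9.12
eef_pos: [0.4457, 0.3087, -0.0075]
tcp_rot: [0.903, 0.43, 0.001, -0.0]
contact_force: [-1.0, 1.1, 5.6]
opening: 0.457
```

```bash
python3 - <<'E'
from h import *
plan([.4447,.3084,-.009],51)
S=read_camera("scene");D=read_camera("side")
cv2.imwrite("pics/s7.png",np.hstack([cv2.resize(S["frame"][150:300,440:570,::-1],None,fx=3,fy=3),cv2.resize(D["frame"][250:400,330:460,::-1],None,fx=3,fy=3)]))
E
```

```text
t 9.125 tcp [ 0.4457  0.3087 -0.0075] open 0.457 F [-1.   1.1  5.6]
turn [ 0.    -0.001 -0.001] shift [-0.0009 -0.0006  0.0015]
```

View pics/s7.png

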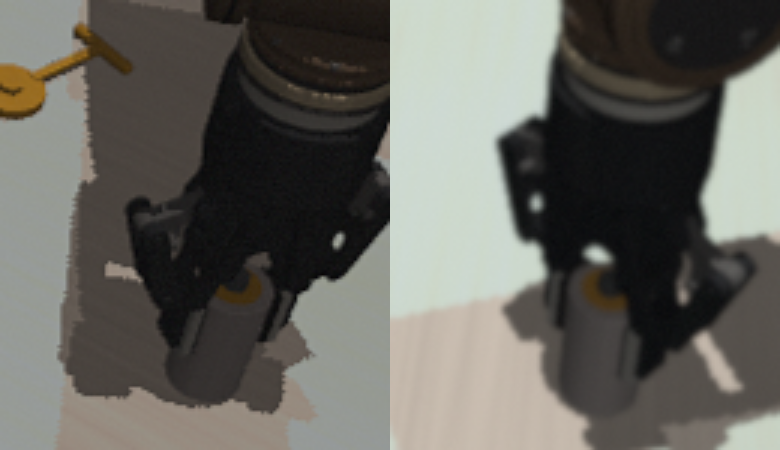

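Gripped: opening 0.457 is about 39 mm, matching the 40 mm body. Lifting now.

arm_command:
  steps:
    - [[0,0,0],[0,0,-0.01],-1]
    - [[0,0,0],[0,0,-0.03],-1]
    - [[0,0,0],[0,0,-0.055],-1]
    - [[0,0,0],[0,0,-0.085],-1]
    - [[0,0,0],[0,0,-0.11],-1]
    - [[0,0,0],[0,0,-0.125],-1]
    - [[0,0,0],[0,0,-0.125],-1]

```text
time: 10.1
eef_pos: [0.4459, 0.3087, 0.1179]
tcp_rot: [0.903, 0.43, 0.001, -0.0]
contact_force: [-0.1, 0.4, -4.0]
opening: 0.453
```

```bash
python3 - <<'E'
from h import *
plan([.51,.03,.12],51);plan([.5043,-.1836,.12],51.1)
D=read_camera("side")
cv2.imwrite("pics/s8.png",D["frame"][:,:,::-1])
E
```

```text
t 10.1 tcp [0.4459 0.3087 0.1179] open 0.453 F [-0.1  0.4 -4. ]
turn [ 0.001 -0.002 -0.001] shift [-0.176   0.2254 -0.0023]
t 10.1 tcp [0.4459 0.3087 0.1179] open 0.453 F [-0.1  0.4 -4. ]
turn [ 0.001 -0.002 -0.003] shift [-0.3455  0.3556 -0.0025]
```

View pics/s8.png

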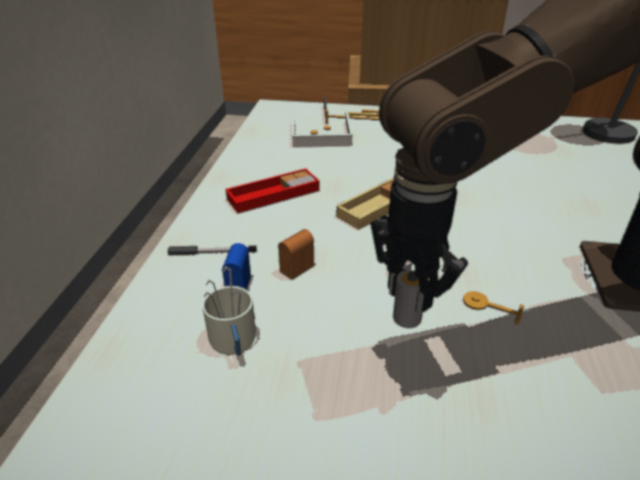

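The roller hangs upright from the fingers at (408,300), clear of the bench. Carrying it over to the box.

arm_command:
  steps:
    - [[0,0,0],[-0.02,0.025,0],-1]
    - [[0,0,0],[-0.05,0.06,0],-1]
    - [[0,0,0],[-0.08,0.1,0],-1]
    - [[0,0,0],[-0.11,0.14,0],-1]
    - [[0,0,0],[-0.14,0.18,0],-1]
    - [[0,0,0],[-0.176,0.225,0],-1]
    - [[0,0,0],[-0.21,0.25,0],-1]
    - [[0,0,0],[-0.245,0.277,0],-1]
    - [[0,0,0],[-0.28,0.305,0],-1]
    - [[0,0,0],[-0.315,0.333,0],-1]
    - [[0,0,-0.003],[-0.335,0.347,0],-1]
    - [[0,0,-0.003],[-0.345,0.355,0],-1]

```text
time: 11.65
eef_pos: [0.5022, -0.1839, 0.1148]
tcp_rot: [0.903, 0.431, -0.001, -0.002]
contact_force: [0.3, -0.1, -5.3]
opening: 0.456
```

arm_command:
  steps:
    - [[0,0,0],[0,0,0],-1]
    - [[0,0,0],[0,0,0],-1]

```text
time: 11.9
eef_pos: [0.5016, -0.1827, 0.1138]
tcp_rot: [0.902, 0.431, -0.001, -0.003]
contact_force: [0.2, 0.0, -3.8]
opening: 0.456
```

```bash
python3 - <<'E'
from h import *
plan([.5043,-.1836,.03],51.1);plan([.5043,-.1836,-.0025],51.1)
s=get_state();W=read_camera("wrist")
cv2.imwrite("pics/w9.png",W["frame"][:,:,::-1])
D=read_camera("side");S=read_camera("scene")
cv2.imwrite("pics/s9.png",np.hstack([cv2.resize(S["frame"][80:230,200:330,::-1],None,fx=3,fy=3),cv2.resize(D["frame"][120:270,320:450,::-1],None,fx=3,fy=3)]))
E
```

```text
t 11.9 tcp [ 0.5016 -0.1827  0.1138] open 0.456 F [ 0.2  0.  -3.8]
turn [-0.006 -0.    -0.001] shift [0.0009 0.0031 0.0838]
t 11.9 tcp [ 0.5016 -0.1827  0.1138] open 0.456 F [ 0.2  0.  -3.8]
turn [-0.006 -0.    -0.001] shift [0.0009 0.0033 0.1163]
```

View pics/w9.png

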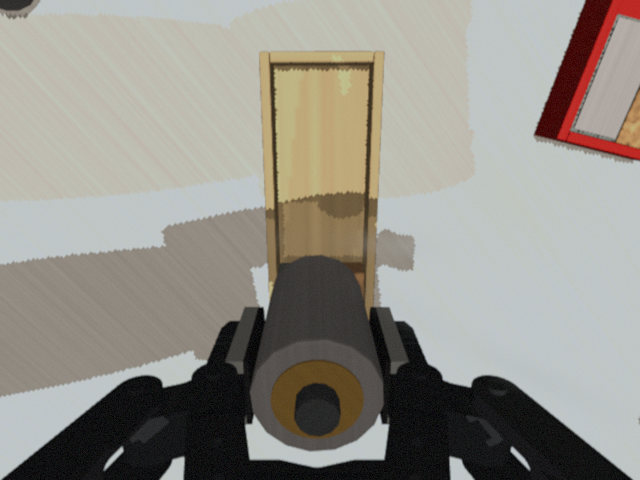

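View pics/s9.png

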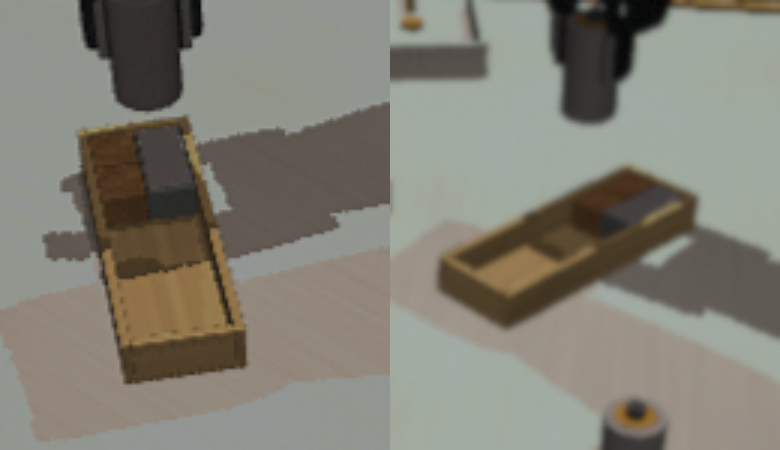

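The wrist view shows the held roller's stub at (317,403), with the box rim's far corners at (260,52) and (384,52). I'm checking the target from this closer view.

```bash
python3 - <<'E'
from h import *
s=get_state();k=cam(read_camera("wrist"),s)
P=[onz(k,*p,.03) for p in [(260,52),(384,52)]];print(P,np.linalg.norm(P[0]-P[1]))
m=(P[0]+P[1])/2;u=np.array([.628,.778,0]);print("kit",m-u*.072)
print("kit from inner edge",onz(k,322,65,.03)-u*.066)
r=onz(k,317,403,s["eef_pos"][2]+.0855);print("roller",r, r-s["eef_pos"])
E
```

```text
[array([ 0.54403226, -0.07859387,  0.03      ]), array([ 0.59935521, -0.12327174,  0.03      ])] 0.07111076601430902
kit [ 0.52647774 -0.15694881  0.03      ]
kit from inner edge [ 0.5259504  -0.15768035  0.03      ]
roller [ 0.50446053 -0.18062621  0.20011485] [0.00225825 0.00223504 0.0855    ]
```

arm_command:
  steps:
    - [[-0.006,0,0],[0,0.003,0],-1]
    - [[-0.006,0,0],[0,0.003,0.02],-1]
    - [[-0.006,0,0],[0,0.003,0.045],-1]
    - [[-0.006,0,0],[0,0.003,0.065],-1]
    - [[-0.006,0,0],[0,0.003,0.08],-1]
    - [[-0.006,0,0],[0,0.003,0.092],-1]
    - [[-0.006,0,0],[0,0.003,0.1],-1]
    - [[-0.006,0,0],[0,0.003,0.105],-1]
    - [[-0.006,0,0],[0,0.003,0.105],-1]

```text
time: 13.22
eef_pos: [0.5043, -0.1847, 0.0097]
tcp_rot: [0.902, 0.431, 0.001, 0.001]
contact_force: [0.8, -0.1, -3.7]
opening: 0.456
```

```bash
python3 - <<'E'
from h import *
plan([.5033,-.185,-.0025],51.1)
D=read_camera("side");S=read_camera("scene")
cv2.imwrite("pics/s10.png",np.hstack([cv2.resize(S["frame"][80:230,200:330,::-1],None,fx=3,fy=3),cv2.resize(D["frame"][120:270,320:450,::-1],None,fx=3,fy=3)]))
E
```

```text
t 13.225 tcp [ 0.5043 -0.1847  0.0097] open 0.456 F [ 0.8 -0.1 -3.7]
turn [ 0.002 -0.    -0.   ] shift [-0.0009 -0.0006  0.0122]
```

View pics/s10.png

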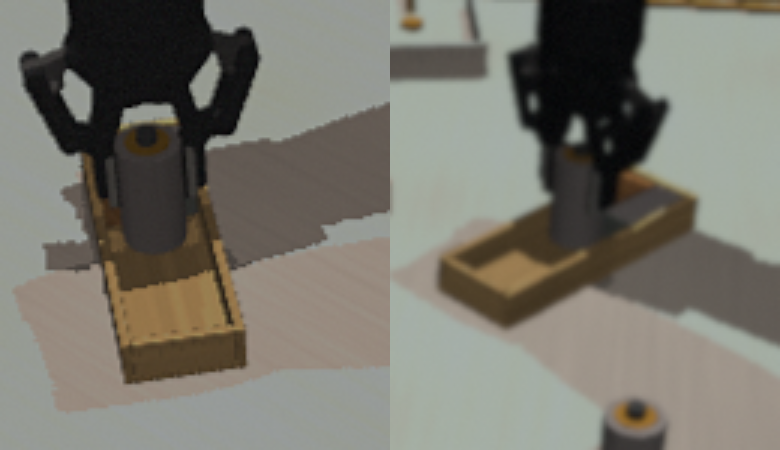

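The roller is inside the box, just above the floor and clear of both side walls. Lowering the remaining ~12 mm gently.

arm_command:
  steps:
    - [[0,0,0],[-0.001,0,0.004],-1]
    - [[0,0,0],[-0.001,0,0.007],-1]
    - [[0,0,0],[-0.001,0,0.009],-1]
    - [[0,0,0],[-0.001,0,0.011],-1]
    - [[0,0,0],[-0.001,0,0.012],-1]
    - [[0,0,0],[-0.001,0,0.012],-1]

```text
time: 14.08
eef_pos: [0.5041, -0.1857, -0.0019]
tcp_rot: [0.902, 0.431, 0.001, 0.001]
contact_force: [-0.2, -0.2, -4.2]
opening: 0.455
```

arm_command:
  steps:
    - [[0,0,0],[0,0,0.001],-1]
    - [[0,0,0],[0,0,0.002],-1]
    - [[0,0,0],[0,0,0.002],-1]

```text
time: 14.45
eef_pos: [0.5044, -0.1858, -0.0025]
tcp_rot: [0.902, 0.431, 0.001, 0.001]
contact_force: [-3.9, 1.8, 6.0]
opening: 0.454
```

Contact: the force went from -4 N to +6 N, so the roller is on the floor. Releasing and rising.

arm_command:
  steps:
    - [[0,0,0],[0,0,0],0.2]
    - [[0,0,0],[0,0,0],0.5]
    - [[0,0,0],[0,0,0],1]
    - [[0,0,0],[0,0,0],1]
    - [[0,0,0],[0,0,0],1]
    - [[0,0,0],[0,0,-0.03],1]
    - [[0,0,0],[0,0,-0.07],1]
    - [[0,0,0],[0,0,-0.12],1]
    - [[0,0,0],[0,0,-0.16],1]
    - [[0,0,0],[0,0,-0.18],1]
    - [[0,0,0],[0,0,-0.18],1]

```text
time: 15.82
eef_pos: [0.5051, -0.1861, 0.1796]
tcp_rot: [0.902, 0.431, 0.002, 0.003]
contact_force: [0.3, -0.3, -1.4]
opening: 1.001
```

```bash
python3 - <<'E'
from h import *
plan([.6,-.02,.2],55.3)
s=get_state();W=read_camera("wrist");cv2.imwrite("pics/w11.png",W["frame"][:,:,::-1])
D=read_camera("side");S=read_camera("scene")
cv2.imwrite("pics/s11.png",np.hstack([cv2.resize(S["frame"][80:230,200:330,::-1],None,fx=3,fy=3),cv2.resize(D["frame"][120:270,320:450,::-1],None,fx=3,fy=3)]))
E
```

```text
t 15.825 tcp [ 0.5051 -0.1861  0.1796] open 1.001 F [ 0.3 -0.3 -1.4]
turn [ 0.008 -0.    -0.073] shift [ 0.1889 -0.0303 -0.0205]
```

View pics/s11.png

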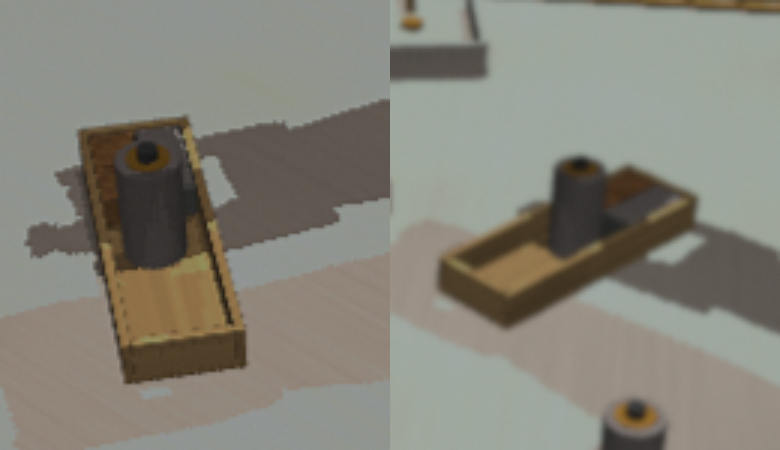

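View pics/w11.png

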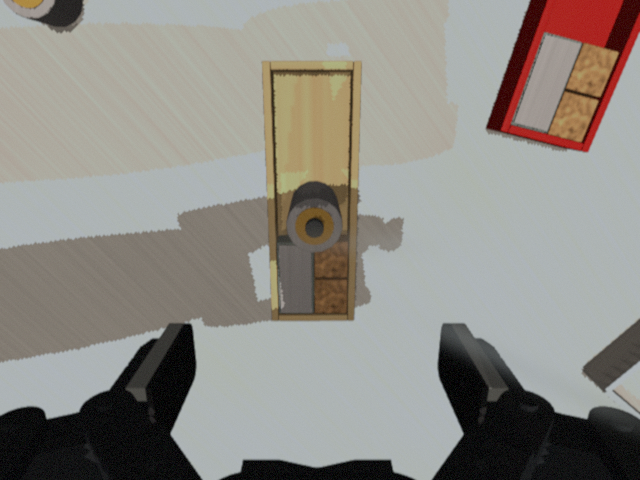

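The roller stands upright on the floor in both views. In the wrist view its ring is centred at (315,223). Now I'll measure it and move to look at the block.

```bash
python3 - <<'E'
from h import *
s=get_state();k=cam(read_camera("wrist"),s)
r=onz(k,315,223,.075);u=np.array([.628,.778]);v=np.array([-.778,.628]);kit=np.array([.5264,-.1567])
print("roller kit xy",u@(r[:2]-kit),v@(r[:2]-kit))
plan([.614,.021,.22],55)
E
```

```text
roller kit xy -0.03568474748896875 0.0015960790217960442
t 16.025 tcp [ 0.503  -0.1849  0.1754] open 0.999 F [-0.4 -0.1  0.6]
turn [-0.     0.    -0.068] shift [ 0.2299 -0.0429 -0.0446]
```

arm_command:
  steps:
    - [[0,0,0],[0.02,-0.004,-0.02],1]
    - [[0,0,-0.03],[0.06,-0.011,-0.044],1]
    - [[0,0,-0.06],[0.1,-0.02,-0.044],1]
    - [[0,0,-0.068],[0.145,-0.03,-0.044],1]
    - [[0,0,-0.068],[0.19,-0.035,-0.044],1]
    - [[0,0,-0.068],[0.22,-0.042,-0.044],1]
    - [[0,0,-0.068],[0.23,-0.043,-0.044],1]
    - [[0,0,-0.068],[0.23,-0.043,-0.044],1]
    - [[0,0,-0.068],[0.23,-0.043,-0.044],1]

```text
time: 17.15
eef_pos: [0.6135, 0.02, 0.2189]
tcp_rot: [0.887, 0.461, -0.001, -0.0]
contact_force: [-0.3, 0.2, -0.7]
opening: 1.002
```

```bash
python3 - <<'E'
from h import *
s=get_state();W=read_camera("wrist");cv2.imwrite("pics/w12.png",W["frame"][:,:,::-1])
np.save("w12.npy",np.array(s["eef_pos"].tolist()+s["tcp_rot"].tolist()));print(s["eef_pos"],s["dq"].round(3))
E
```

```text
[0.61351705 0.02002511 0.218925  ] [-0.006 -0.007 -0.     0.002 -0.002  0.002]
```

View pics/w12.png

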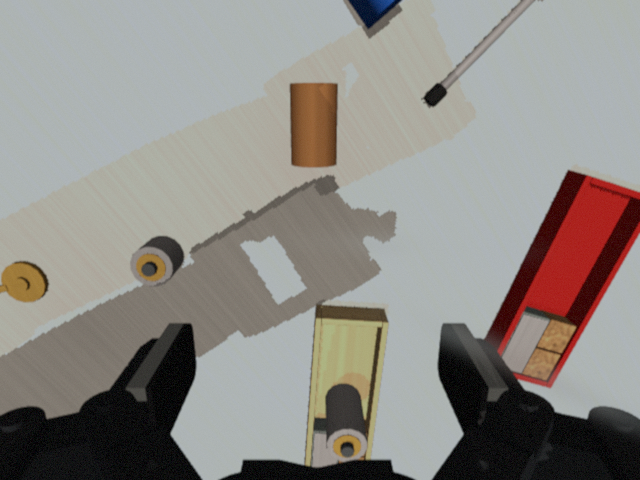

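The block appears at (314,125), nearly parallel to the tool's x axis. I'll fit a rectangle to its colour mask.

```bash
python3 - <<'E'
from h import *
a=np.load("w12.npy");k=cam(read_camera("wrist"),{"eef_pos":a[:3],"tcp_rot":a[3:]})
im=cv2.imread("pics/w12.png");hsv=cv2.cvtColor(im,cv2.COLOR_BGR2HSV)
m=cv2.inRange(hsv,(3,110,60),(16,255,255));m[:, :260]=0;m[:,380:]=0;m[200:]=0;m[:60]=0
cs,_=cv2.findContours(m,0,2);c=max(cs,key=cv2.contourArea);r=cv2.minAreaRect(c);print(r,cv2.contourArea(c))
B=cv2.boxPoints(r)
for z in (.06,.07,.078):
    P=np.array([onz(k,*p,z)[:2]*1000 for p in B],np.float32);q=cv2.minAreaRect(P);
    ctr=onz(k,*r[0],z); 
    e=[P[1]-P[0],P[2]-P[1]];l=max(e,key=np.linalg.norm);print(z,np.round(q[0],1),np.round(q[1],1),"yaw",np.degrees(np.arctan2(l[1],l[0]))%180)
# tri of bench corners scene/side
S=cam(read_camera("scene"));D=cam(read_camera("side"))
def px(x,y,s,ox,oy): return ((x+.5)/s-.5+ox,(y+.5)/s-.5+oy)
A=tri((S,*px(287,428,6,280,220)),(D,*px(162,355,6,265,220)));C=tri((S,*px(160,457,6,280,220)),(D,*px(92,310,6,265,220)));print(A,C,(A+C)[:2]/2-.03*np.array([np.cos(.96),np.sin(.96)]))
E
```

```text
((313.5, 124.5), (83.0, 45.0), 90.0) 3557.0
0.06 [647.1  72.7] [61.9 35.8] yaw 55.7696
0.07 [647.5  73.1] [60.1 34.8] yaw 55.769577
0.078 [647.8  73.4] [58.6 33.9] yaw 55.769577
[0.65190219 0.10811296 0.00122215] [ 6.78811521e-01  8.81180524e-02 -1.66275997e-04] [0.64815125 0.07353976]
```

```bash
python3 -c "
from h import *
plan([.648,.0732,.10],55.4);plan([.648,.0732,-.012],55.4)"
```

```text
t 17.35 tcp [0.6138 0.0202 0.2195] open 1.002 F [ 0.9 -0.2  0. ]
turn [-0.     0.    -0.008] shift [ 0.0631 -0.0024  0.1195]
t 17.35 tcp [0.6138 0.0202 0.2195] open 1.002 F [ 0.9 -0.2  0. ]
turn [-0.     0.    -0.008] shift [ 0.0631 -0.0024  0.2315]
```

arm_command:
  steps:
    - [[0,0,-0.008],[0.03,-0.001,0.02],1]
    - [[0,0,-0.008],[0.063,-0.002,0.05],1]
    - [[0,0,-0.008],[0.063,-0.0025,0.085],1]
    - [[0,0,-0.008],[0.063,-0.0025,0.115],1]
    - [[0,0,-0.008],[0.063,-0.0025,0.14],1]
    - [[0,0,-0.008],[0.063,-0.0025,0.165],1]
    - [[0,0,-0.008],[0.063,-0.0025,0.19],1]
    - [[0,0,-0.008],[0.063,-0.0025,0.205],1]
    - [[0,0,-0.008],[0.063,-0.0025,0.205],1]

```text
time: 18.48
eef_pos: [0.6469, 0.0729, 0.0132]
tcp_rot: [0.886, 0.464, -0.001, -0.001]
contact_force: [-0.5, 0.3, 1.0]
opening: 1.002
```

```bash
python3 - <<'E'
from h import *
plan([.648,.0732,-.012],55.4)
s=get_state();W=read_camera("wrist")
cv2.imwrite("pics/w13.png",W["frame"][:,:,::-1])
E
```

```text
t 18.475 tcp [0.6469 0.0729 0.0132] open 1.002 F [-0.5  0.3  1. ]
turn [-0.002  0.002 -0.001] shift [0.0009 0.0008 0.0252]
```

View pics/w13.png

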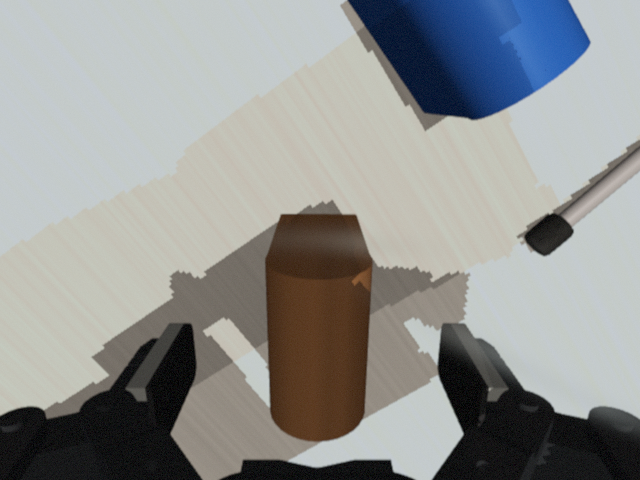

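The block is centred and square between the open pads. I'll go down 25 mm and close.

arm_command:
  steps:
    - [[0,0,0],[0.001,0.001,0.01],1]
    - [[0,0,0],[0.001,0.001,0.02],1]
    - [[0,0,0],[0.001,0.001,0.025],1]
    - [[0,0,0],[0.001,0.001,0.025],1]
    - [[0,0,0],[0.001,0.001,0.025],-1]
    - [[0,0,0],[0.001,0.001,0.025],-1]
    - [[0,0,0],[0.001,0.001,0.025],-1]
    - [[0,0,0],[0.001,0.001,0.025],-1]
    - [[0,0,0],[0.001,0.001,0.025],-1]
    - [[0,0,0],[0.001,0.001,0.025],-1]
    - [[0,0,0],[0.001,0.001,0.025],-1]
  force: 40

```text
time: 19.9
eef_pos: [0.6498, 0.0732, -0.0099]
tcp_rot: [0.886, 0.464, 0.0, 0.0]
contact_force: [-0.1, 0.5, 2.3]
opening: 0.415
```

```bash
python3 - <<'E'
from h import *
plan([.648,.0732,-.012],55.4)
s=get_state();W=read_camera("wrist")
cv2.imwrite("pics/w14.png",W["frame"][:,:,::-1])
D=read_camera("side");S=read_camera("scene")
cv2.imwrite("pics/s14.png",np.hstack([cv2.resize(S["frame"][180:330,250:380,::-1],None,fx=3,fy=3),cv2.resize(D["frame"][170:320,230:360,::-1],None,fx=3,fy=3)]))
E
```

```text
t 19.9 tcp [ 0.6498  0.0732 -0.0099] open 0.415 F [-0.1  0.5  2.3]
turn [ 0.    -0.    -0.001] shift [-0.001  -0.0014  0.0021]
```

View pics/s14.png

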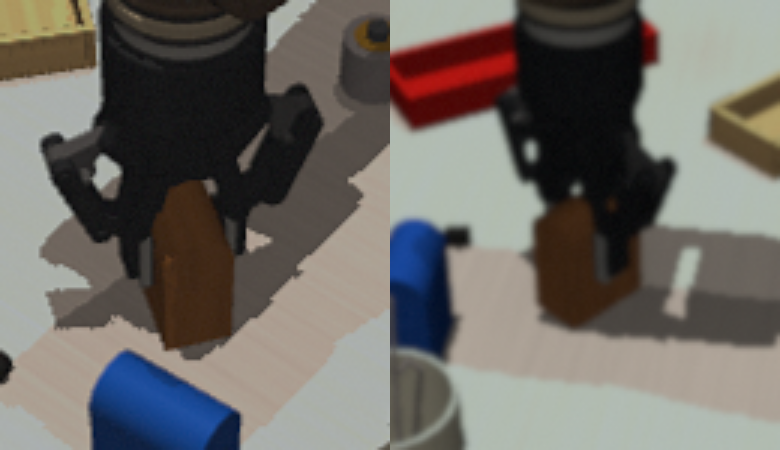

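Gripped at 0.415, about 35 mm, on the flat sides. Lifting.

arm_command:
  steps:
    - [[0,0,0],[0,0,-0.01],-1]
    - [[0,0,0],[0,0,-0.03],-1]
    - [[0,0,0],[0,0,-0.06],-1]
    - [[0,0,0],[0,0,-0.09],-1]
    - [[0,0,0],[0,0,-0.12],-1]
    - [[0,0,0],[0,0,-0.13],-1]
    - [[0,0,0],[0,0,-0.13],-1]

```text
time: 20.92
eef_pos: [0.65, 0.0732, 0.1209]
tcp_rot: [0.886, 0.465, 0.001, 0.001]
contact_force: [-0.1, -0.5, -1.6]
opening: 0.415
```

```bash
python3 - <<'E'
from h import *
plan([.5427,-.1365,.12],51.1)
s=get_state();W=read_camera("wrist")
cv2.imwrite("pics/w15.png",W["frame"][:,:,::-1])
E
```

```text
t 20.925 tcp [0.65   0.0732 0.1209] open 0.415 F [-0.1 -0.5 -1.6]
turn [ 0.002 -0.001  0.074] shift [-0.2335  0.031   0.0008]
```

View pics/w15.png

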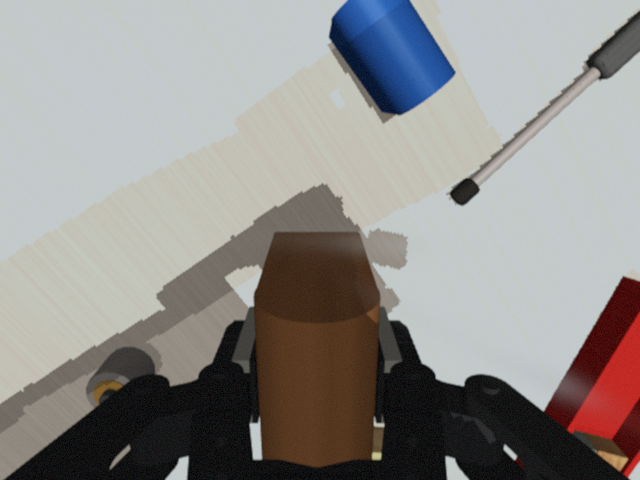

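The block is held square and upright, its ridge along the tool's x. Carrying it over the box.

arm_command:
  steps:
    - [[0,0,0],[-0.02,0.003,0],-1]
    - [[0,0,0.02],[-0.05,0.007,0],-1]
    - [[0,0,0.04],[-0.08,0.011,0],-1]
    - [[0,0,0.06],[-0.11,0.015,0],-1]
    - [[0,0,0.074],[-0.14,0.019,0],-1]
    - [[0,0,0.074],[-0.17,0.023,0],-1]
    - [[0,0,0.074],[-0.2,0.027,0],-1]
    - [[0,0,0.074],[-0.225,0.03,0],-1]
    - [[0,0,0.074],[-0.2335,0.031,0],-1]
    - [[0,0,0.074],[-0.2335,0.031,0],-1]
    - [[0,0,0.074],[-0.2335,0.031,0],-1]

```text
time: 22.35
eef_pos: [0.5419, -0.1359, 0.1193]
tcp_rot: [0.902, 0.432, -0.0, -0.0]
contact_force: [0.2, 1.1, -2.4]
opening: 0.419
```

```bash
python3 - <<'E'
from h import *
plan([.5427,-.1365,.03],51.1)
s=get_state();W=read_camera("wrist")
cv2.imwrite("pics/w16.png",W["frame"][:,:,::-1])
np.save("w16.npy",np.array(s["eef_pos"].tolist()+s["tcp_rot"].tolist()))
D=read_camera("side");S=read_camera("scene")
cv2.imwrite("pics/s16.png",np.hstack([cv2.resize(S["frame"][80:230,200:330,::-1],None,fx=3,fy=3),cv2.resize(D["frame"][120:270,320:450,::-1],None,fx=3,fy=3)]))
E
```

```text
t 22.35 tcp [ 0.5419 -0.1359  0.1193] open 0.419 F [ 0.2  1.1 -2.4]
turn [-0.001  0.     0.001] shift [0.0001 0.0011 0.0893]
```

View pics/w16.png

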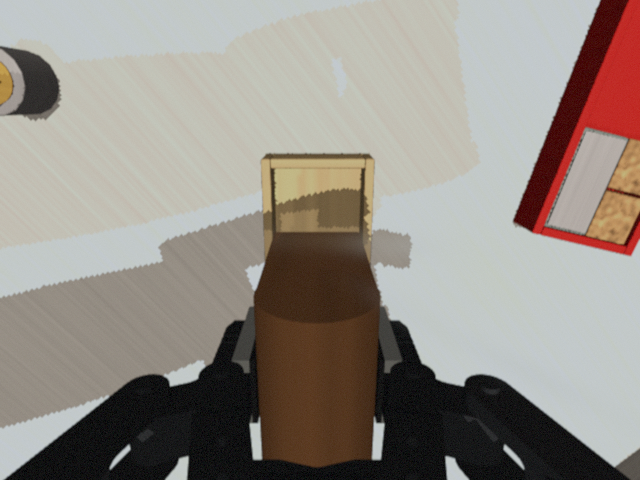

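View pics/s16.png

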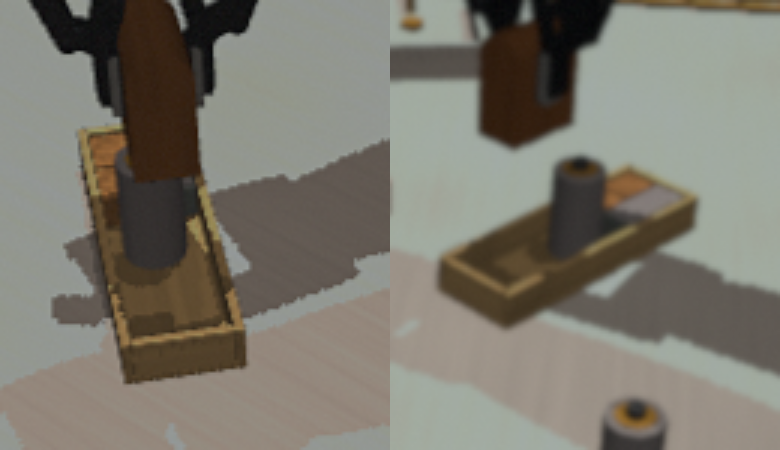

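```bash
python3 - <<'E'
from h import *
a=np.load("w16.npy");k=cam(read_camera("wrist"),{"eef_pos":a[:3],"tcp_rot":a[3:]})
u=np.array([.628,.778]);v=np.array([-.778,.628])
e=a[:2];P=[onz(k,*p,.03)[:2] for p in [(262,156),(374,155)]];B=[onz(k,*p,a[2]+.0099)[:2] for p in [(275,233),(358,233)]]
print("box corners rel tcp",[(u@(p-e)).round(4) for p in P],[(v@(p-e)).round(4) for p in P])
print("block front bottom",[(u@(p-e)).round(4) for p in B],[(v@(p-e)).round(4) for p in B])
E
```

```text
box corners rel tcp [np.float64(0.0478), np.float64(0.0486)] [np.float64(0.0346), np.float64(-0.0357)]
block front bottom [np.float64(0.028), np.float64(0.028)] [np.float64(0.0176), np.float64(-0.0173)]
```

Block front edge to the inner end wall is 14 mm and to the roller about 8 mm, so I'll shift 3 mm toward the end wall to even the gaps and descend.

arm_command:
  steps:
    - [[0,0,0],[0.003,0,0],-1]
    - [[0,0,0],[0.003,0.0005,0.01],-1]
    - [[0,0,0],[0.003,0.0005,0.035],-1]
    - [[0,0,0],[0.003,0.0005,0.06],-1]
    - [[0,0,0],[0.003,0.0005,0.08],-1]
    - [[0,0,0],[0.003,0.0005,0.095],-1]
    - [[0,0,0],[0.003,0.0005,0.105],-1]
    - [[0,0,0],[0.003,0.0005,0.113],-1]
    - [[0,0,0],[0.003,0.0005,0.115],-1]
    - [[0,0,0],[0.003,0.0005,0.115],-1]

```text
time: 23.8
eef_pos: [0.5447, -0.134, 0.0049]
tcp_rot: [0.902, 0.432, -0.0, 0.0]
contact_force: [0.4, -0.2, -2.0]
opening: 0.419
```

```bash
python3 - <<'E'
from h import *
plan([.5442,-.1340,-.005],51.1)
D=read_camera("side");S=read_camera("scene")
cv2.imwrite("pics/s17.png",np.hstack([cv2.resize(S["frame"][80:230,200:330,::-1],None,fx=3,fy=3),cv2.resize(D["frame"][120:270,320:450,::-1],None,fx=3,fy=3)]))
E
```

```text
t 23.8 tcp [ 0.5447 -0.134   0.0049] open 0.419 F [ 0.4 -0.2 -2. ]
turn [0.    0.    0.001] shift [-0.0003 -0.0004  0.0099]
```

View pics/s17.png

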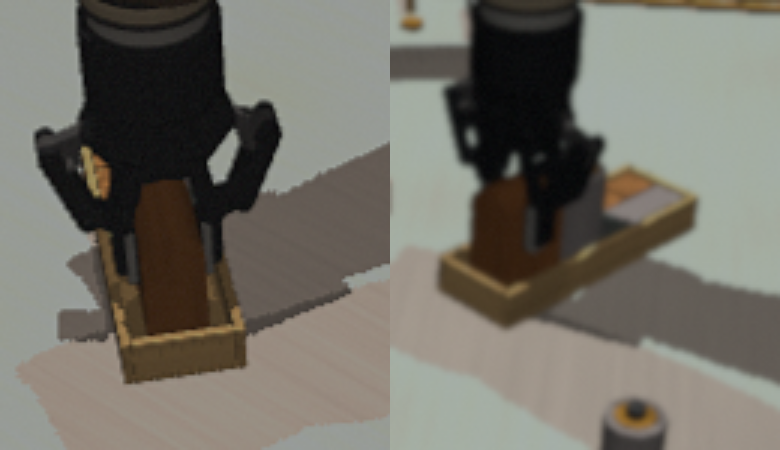

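The block is between the walls, with the fingertips above the rims and about 10 mm left to go.

arm_command:
  steps:
    - [[0,0,0],[0,0,0.004],-1]
    - [[0,0,0],[0,0,0.006],-1]
    - [[0,0,0],[0,0,0.008],-1]
    - [[0,0,0],[0,0,0.009],-1]
    - [[0,0,0],[0,0,0.01],-1]
    - [[0,0,0],[0,0,0.01],-1]

```text
time: 24.65
eef_pos: [0.5449, -0.1341, -0.0048]
tcp_rot: [0.902, 0.432, 0.0, 0.0]
contact_force: [-0.5, -1.0, -2.4]
opening: 0.417
```

arm_command:
  steps:
    - [[0,0,0],[0,0,0.001],-1]
    - [[0,0,0],[0,0,0.002],-1]
    - [[0,0,0],[0,0,0.002],-1]

```text
time: 25.02
eef_pos: [0.545, -0.1342, -0.005]
tcp_rot: [0.902, 0.432, -0.0, 0.0]
contact_force: [-5.5, 2.3, 9.5]
opening: 0.417
```

Floor contact at +9.5 N. Releasing, rising and looking.

arm_command:
  steps:
    - [[0,0,0],[0,0,-0.001],0.1]
    - [[0,0,0],[0,0,-0.001],0.5]
    - [[0,0,0],[0,0,-0.001],1]
    - [[0,0,0],[0,0,-0.001],1]
    - [[0,0,0],[0,0,-0.001],1]
    - [[0,0,0],[0,0,-0.02],1]
    - [[0,0,0],[0,0,-0.06],1]
    - [[0,0,0],[0,0,-0.1],1]
    - [[0,0,0],[-0.03,0,-0.15],1]
    - [[0,0,0],[-0.06,0,-0.19],1]
    - [[0,0,0],[-0.06,0,-0.2],1]
    - [[0,0,0],[-0.06,0,-0.2],1]

```text
time: 26.52
eef_pos: [0.5079, -0.1807, 0.196]
tcp_rot: [0.902, 0.432, 0.0, 0.001]
contact_force: [0.3, 0.1, -0.7]
opening: 0.997
```

```bash
python3 - <<'E'
from h import *
s=get_state();W=read_camera("wrist");cv2.imwrite("pics/w18.png",W["frame"][:,:,::-1])
np.save("w18.npy",np.array(s["eef_pos"].tolist()+s["tcp_rot"].tolist()))
D=read_camera("side");S=read_camera("scene")
cv2.imwrite("pics/s18.png",np.hstack([cv2.resize(S["frame"][80:230,200:330,::-1],None,fx=3,fy=3),cv2.resize(D["frame"][120:270,320:450,::-1],None,fx=3,fy=3)]))
E
```

```text
(no output)
```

View pics/w18.png

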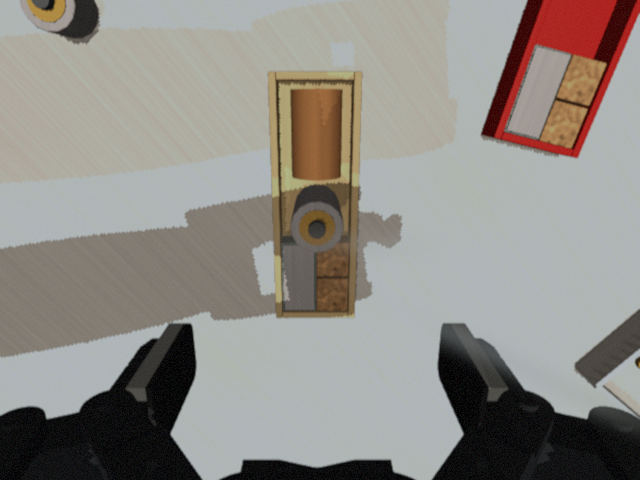

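View pics/s18.png

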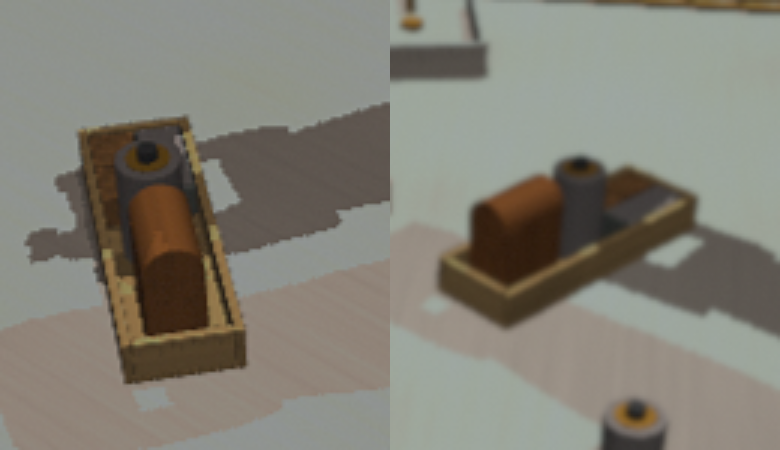

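Both stand in the box side by side, the block (316,134) square with the walls and the roller ring at (317,226). One numeric check, including the short roller, before I hand in.

```bash
python3 - <<'E'
from h import *
a=np.load("w18.npy");k=cam(read_camera("wrist"),{"eef_pos":a[:3],"tcp_rot":a[3:]})
im=cv2.imread("pics/w18.png");hsv=cv2.cvtColor(im,cv2.COLOR_BGR2HSV)
u=np.array([.628,.778]);v=np.array([-.778,.628])
C=np.array([onz(k,*p,.03)[:2] for p in [(269,72),(362,72),(354,317),(276,317)]]);ax=C[:2].mean(0)-C[2:].mean(0);u=ax/np.linalg.norm(ax);v=np.array([-u[1],u[0]]);kit=C.mean(0)+.033*u
print("box len",np.linalg.norm(ax),"yaw",np.degrees(np.arctan2(*u[::-1])),"kit",kit)
B=np.array([onz(k,*p,.072)[:2] for p in [(291,89),(342,89),(341,180),(292,180)]])
l=B[:2].mean(0)-B[2:].mean(0);d=B.mean(0)-kit;print("block",u@d,v@d,"angle",np.degrees(np.arctan2(v@l,u@l)),"len",np.linalg.norm(l))
d=onz(k,317,226,.075)[:2]-kit;print("roller",u@d,v@d)
a0=cv2.imread("pics/side0.png")[235:285,380:425];a1=read_camera("side")["frame"][235:285,380:425,::-1]
print("short roller img shift",cv2.phaseCorrelate(np.float32(cv2.cvtColor(a0,6)),np.float32(cv2.cvtColor(np.ascontiguousarray(a1),6))))
s=get_state();print(s["time"],s["contact_force"].round(1),sign_off())
E
```

```text
box len 0.20839536200317302 yaw 51.02021179955767 kit [ 0.52628503 -0.15641097]
block 0.027106046623211238 -0.0008341979160302448 angle 0.16839682350950125 len 0.06179136100293947
roller -0.03746285614837586 -0.0013888898352009363
short roller img shift ((0.4116452996760529, -0.017878127059752558), 0.8786187125311957)
the job is handed in; nothing more can be done
26.775 [-0.5 -0.5  0.7] None
```

The tall roller and the wooden forming block are both standing in the empty part of the plywood box, next to each other, and the job is handed in at about 26.8 s. No verdict was reported back.

**Last checks (box coordinates, in mm):**

| Check | Measured | Allowed |
|---|---|---|
| Roller x, y | -37, -1 | ±49, ±14 |
| Block x, y | +27, -1 | ±39, ±16 |
| Block ridge to box | about 0.2° | 15° |
| Short roller | moved 0.4 px in the side view, effectively unmoved | 30 mm |

- **Set down, not dropped:** I lowered each piece until the wrist force showed it touching the floor, 6 N for the roller and 9.5 N for the block, before opening. Both looked upright in the scene and side views afterwards.
- **Robot clear:** the gripper was open and well above the box at the end, with contact force near zero.

**What went wrong or disagreed:**
- **First roller grasp failed:** the real fingertips stand about 38 mm (shut) to 51 mm (open) behind the reported TCP, not at it as described. The fingers closed on the axle stub and pressed the roller's top with about 7 N. The roller did not move. I measured the offset from the cameras, gripped lower, and used it for both pieces.
- **Scene and side cameras:** taken singly they put the box up to about 6 mm off along the bench. Combining the two views agreed with the wrist camera to about 1–2 mm, so I used that.

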